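# Square up the tilting plate of the milling slide

## Robot

A 6-joint arm with a two-finger parallel gripper is mounted at the origin on the work surface. World frame = base frame: x ahead of the robot, y to its left, z up, the work surface at z = 0. Lengths are in mm, angles in rad, forces in N, time in s.
With the tool pointing down it reaches from about 350 to 850 mm from the base axis. Payload 8.1 kg.
Tool frame: the origin (TCP) lies on the centre line of the jaws, within the pads' length; the fingertips stand 11 mm ahead of it and the grasp point (between the pads) lies 8 mm behind it; z points along the fingers, y is the direction in which the jaws open and shut (so a half turn about z gives the same grasp; the last joint's range is limited). The gripper opens to 85 mm and grips with 20 to 120 N. Pads are 22 mm wide; open, the fingers measure 114 mm over their backs; the gripper's body (76 mm by 85 mm) begins 54 mm behind the grasp point. The pads swing forward as they close: fully open they stand 13 mm farther back than shut.
Start: joints at [-1.377, 0.13, 1.488, -0, 1.523, -0.085], TCP at [165.142, -576.831, 242.292] pointing down, gripper open.
Joint ranges: [-2.96, 2.96], [-0.89, 2.26], [0.02, 2.5], [-1.34, 4.48], [0, 2.73], [-2.66, 2.66]. Speed limits (rad/s): [2.39, 2.39, 2.79, 3.14, 3.14, 3.14].

## Interface

Orientations are given as a unit quaternion [x, y, z, w].
In Python, from station import robot gives the robot as it stands. The module is installed in compiled form; this text tells all that it offers.
- The arm moves only by the shell command python3 -m handwheel 'ROWS' [FORCE]. ROWS is JSON, a list that holds one entry, the list of rows, each a list of 7 numbers: the shift along the tool's x, y, z in cm, then the turn, a rotation vector about the tool's x, y, z in degrees, then the gripper command: -1 is shut, 1 is fully open, values between are in proportion. In form: [[[dx, dy, dz, rx, ry, rz, fingers], ...]]. A call has 1 to 5 rows; each row shifts and turns the commanded pose from where the row before left it, along the tool's axes as they then stand; what a row does not reach is not made up. A row lasts 1/8 s, in which the tool goes at most 62.5 mm and 10.7 degrees, less where a joint would pass 70% of its speed; a pose out of reach is approached as far as the arm can. A call with a gripper value outside its range is refused whole. The fingers move at their own pace and stop on an object; FORCE is the grip in N (left out, the last holds). Time passes only in rows, so rows that do not move let the fingers close. It gives the time, the measured TCP pose, the force and the opening at its end, in the units of the state.
- robot.observe(): the state, without advancing time (a new reading comes with each control period).
- robot.camera(name): name is "scene" or "side" or "wrist"; returns (picture, depth): 384x512x3 uint8, blue, green, red; 384x512 float32, mm along the optical axis (not along the pixel's ray), 0 where there is no reading.
- robot.camera_model(name): a dict with "fovy" (degrees; the focal length in pixels is half the picture's height over the tangent of half this angle, whatever the lens; pixels are square), "cx", "cy" (the principal point, pixels), "position" and "attitude" of the camera in the world; the wrist camera has in their place "hand_eye" (4x4, takes a point from camera to tool coordinates, whose origin is the TCP and whose axes are the flange's). Camera axes: x right, y down, z forward; pixel columns grow to the right and rows downward; lengths in mm; the calibration is good to about 2 mm. A picture is of the moment at which its call begins: read the wrist's pose just before it. camera_model takes no time and is no camera call.
- robot.job_done(): hands the job in, once; it reports no verdict.
The state is a dict: "time": time; "q": joint angles; "joint_vel": joint speeds; "tau": joint torques, N m; "position": TCP position; "eef_rot": TCP orientation; "ft_force": force on the tool from outside, world axes, zero at the start; "torque": the same for the moment, N m; "opening": finger opening in mm.
Only numpy, scipy, OpenCV 4.12 (cv2) and the standard library are available. Lean on these libraries where they do the work, as an engineer would, in place of code of your own. Each camera call takes 0.05 s, during which the arm holds its last target. There are 200 camera calls.

## Task

The small hinged plate on the milling slide has slumped forward over the steel bed. Take the steel square from its wooden board, stand it on the bed and press it into the corner until the plate stands square, with foot and upright face both flush and no gap, and hold it pressed there for a second; move the plate only with the square, never with the gripper. Then stand the square back upright in the middle of its wooden board, let go, and leave the plate standing square and the chuck, oil bottle and wrench undisturbed.

Things in the scene. Friction and masses are not known exactly. Their poses are not given: they have to be found in the camera images.
- mill: Small milling slide fixed to the bench. Origin on the bench straight below the plate's hinge line; x points from the bed's open end towards the plate and white column, y along the hinge, z up. Bed: x -200 to 0 mm, 110 mm wide, top 35 mm above the bench. The column (x 40 to 130 mm, its crank 340 mm above the bench) has a head that overhangs the corner (see head_edge).
- head_edge (a point): Lower front edge of the white head, 60 mm wide, which overhangs the bed from the column out to here (x -95 mm), 185 mm above the bed; a spindle nose 40 mm across hangs 12 mm lower at x = -50 mm. A gripper pointing straight down in the corner hits the head; one leaning back about 35 degrees towards the bed's open end clears it.
- corner (a point): The inside corner where bed and plate meet, on the hinge line at bed level, mid-width; axes as mill. With the square flush its front lower edge lies here.
- tilt (a joint): Lean of the hinged plate, rad: 0 = square to the bed (upright), positive = leaning over the bed (starts at 0.14 to 0.33), negative = pushed too far back (to -0.25; nothing stops it at 0). The hinge line is at bed level on the plate's front face. Stiff friction hinge, about 0.4 N m: it stays where left; about 3.5 N at its top edge moves it.
- leaf_top (a point): Middle of the top front edge of the aluminium hinged plate (100 mm wide, 12 mm thick, from 2 mm to 125 mm above the hinge line); turns with the plate: z up along the plate, x square to its face, away from the bed.
- square: Steel L-shaped square on its foot, 0.35 to 0.65 kg. Origin at the centre of the foot's underside, x towards its upright, z up. Foot 110 x 36 x 10 mm. On it a web to grip, 16 mm thick (y), x -55 to 35 mm, z 10 to 55 mm. At the front an upright 20 mm deep (x 35 to 55 mm), 24 mm wide, to z = 150 mm; its front face is flush with the foot's front end.
- square_grip (a point): Point in the web of the square at which to grip it across its 16 mm thickness: 20 mm behind the centre of the foot, 34 mm above its underside. Axes as the square.
- square_toe (a point): Middle of the front lower edge of the square: 55 mm ahead of the foot's centre, at the underside. Axes as the square.
- rest: Wooden board fixed to the bench, 200 x 120 x 18 mm, on which the square stands at the start; origin at the centre of its underside, x along its length, top at z = 18 mm. 
- chuck: Bystander: three-jaw lathe chuck lying on its back, 84 mm across, 63 mm high; origin at the centre of its underside.
- oil: Bystander: clear oil bottle, 56 mm across, 130 mm high; origin at the centre of its underside.
- wrench: Bystander: wrench 160 mm long lying on the bench.
Not all that is in view belongs to the job. Leave any red look-alike of the square alone. Of the things shaped like the rest, the wooden one is meant.

How it is judged:
By the outcome, as a careful person would: the job done as asked, in the order asked, and still so for the second after the job is handed in, with the robot touching nothing.
It also fails if it takes over 64 s, if anything falls off the work surface, if the arm or the gripper's body presses on something with over 40 N, if the wrist force passes 120 N, or if a joint passes its speed limit or range.

## Working session

There is one attempt and no reset: what is moved stays moved. The work goes in short steps, Python scripts to look and compute and a shell command to move; the robot and the scene stay as the last step left them, time stands still between calls to the robot, and variables do not carry over. Pictures are saved under pics/ and viewed, about 8 in all and at most 12, crops included, and the job is handed in when it is done.

```bash
mkdir -p pics; cat > h.py <<'E'
import numpy as np, cv2
from station import robot
from scipy.spatial.transform import Rotation as R
def cam(n):
    m=robot.camera_model(n); s=robot.observe() if n=="wrist" else None
    im,d=robot.camera(n)
    f=192/np.tan(np.radians(m["fovy"])/2)
    if n=="wrist":
        T=np.eye(4);T[:3,:3]=R.from_quat(s["eef_rot"]).as_matrix();T[:3,3]=s["position"]
        T=T@np.array(m["hand_eye"])
    else:
        T=np.eye(4);a=np.array(m["attitude"]);T[:3,:3]=a if a.shape==(3,3) else R.from_quat(a).as_matrix();T[:3,3]=m["position"]
    return im,d,dict(f=f,cx=m["cx"],cy=m["cy"],T=T)
def cloud(d,c):
    v,u=np.mgrid[:d.shape[0],:d.shape[1]]
    P=np.stack([(u-c["cx"])/c["f"]*d,(v-c["cy"])/c["f"]*d,d],-1)
    P=P@c["T"][:3,:3].T+c["T"][:3,3]; P[d<=0]=np.nan
    return P
def ray(u,v,z,c):
    r=c["T"][:3,:3]@np.array([(u-c["cx"])/c["f"],(v-c["cy"])/c["f"],1]);o=c["T"][:3,3]
    return o+r*(z-o[2])/r[2]
E
python3 - <<'E'
from h import *
for n in("scene","side"):
    im,d,c=cam(n); cv2.imwrite(f"pics/{n}0.png",im); np.savez(f"{n}0.npz",im=im,d=d,**c); print(n,robot.camera_model(n), (d>0).mean())
print(robot.camera_model("wrist"),robot.observe())
E
```

```text
scene {'fovy': 51.945905545012906, 'cx': 255.69301882354512, 'cy': 190.80896468743813, 'position': array([1282.78050595,  401.85385385, 1112.01856175]), 'attitude': array([ 0.44469657,  0.82059947, -0.31145223, -0.17849083])} 0.9925994873046875
side {'fovy': 48.13540413473231, 'cx': 249.14638549425126, 'cy': 196.66788500530447, 'position': array([   5.97394571,  598.53279979, 1060.09661396]), 'attitude': array([-0.33945406,  0.86798488, -0.34118891,  0.12232465])} 0.9961039225260416
{'fovy': 58.028339238895384, 'cx': 255.1515751258907, 'cy': 192.19871612517147, 'hand_eye': array([[ 1.42385076e-03, -9.45485561e-01, -3.25660907e-01,
         8.51139149e+01],
       [ 9.99998968e-01,  1.28312320e-03,  6.46914698e-04,
        -9.04526506e-01],
       [-1.93785442e-04, -3.25661491e-01,  9.45486412e-01,
        -1.31864824e+02],
       [ 0.00000000e+00,  0.00000000e+00,  0.00000000e+00,
         1.00000000e+00]])} {'time': 0.1, 'q': array([-1.37740078e+00,  1.31095436e-01,  1.48918879e+00, -3.09795555e-05,
        1.52295840e+00, -8.53971452e-02]), 'joint_vel': array([ 6.88843578e-04, -1.23845338e-03, -2.45385043e-03, -5.33962197e-04,
        1.67732485e-03, -4.24290506e-05]), 'tau': array([ 1.79848324e-03, -5.70949817e+01, -5.01941550e+01, -9.90070703e-05,
        8.02490395e-03,  2.17615315e-05]), 'position': array([ 165.03893326, -576.36618033,  241.33332993]), 'eef_rot': array([ 9.90299610e-01,  1.38946041e-01, -5.99760534e-05, -8.22952620e-04]), 'ft_force': array([-0.28568718,  0.26076112,  0.08270749]), 'torque': array([0.05929446, 0.02149028, 0.01641128]), 'opening': 85.41812911785966}
```

View pics/scene0.png

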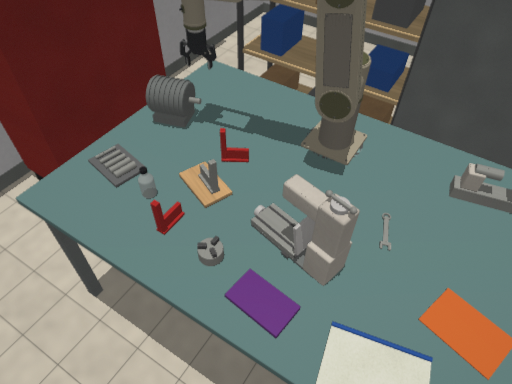

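View pics/side0.png

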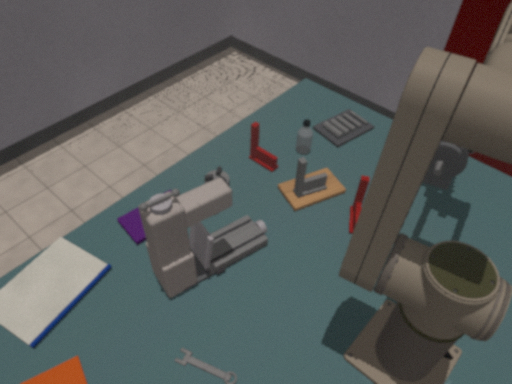

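Candidates for the square: grey one on the orange wooden board (scene 208,178), and red look-alikes at (235,152) and (168,217). I choose the grey one. Dark tray (118,163) and purple/orange plates are not the rest. Now I measure it and check the choice in a close crop.

```bash
python3 - <<'E'
from h import *
A=[]
for n,r in(("scene",[(140,140,100,75),(240,165,130,120)]),("side",[(270,140,90,75),(130,160,150,140)])):
    z=np.load(n+"0.npz"); im,d=z["im"],z["d"]; c={k:z[k] for k in("f","cx","cy","T")}
    P=cloud(d,c); hsv=cv2.cvtColor(im,cv2.COLOR_BGR2HSV)
    A.append(np.hstack([cv2.resize(im[y:y+h,x:x+w],(400,300),interpolation=cv2.INTER_CUBIC) for x,y,w,h in r]))
    x,y,w,h=r[0]; M=np.zeros(d.shape,bool);M[y:y+h,x:x+w]=1
    wood=M&(hsv[...,0]>8)&(hsv[...,0]<25)&(hsv[...,1]>100)&(P[...,2]<28)&(P[...,2]>10)
    Q=P[wood]; print(n,"wood",Q.shape,np.nanmedian(Q,0)); rc=cv2.minAreaRect(Q[:,:2].astype(np.float32)); print(rc)
    # square: points above board
    b=rc[0]; S=M&(P[...,2]>26)&(np.hypot(P[...,0]-b[0],P[...,1]-b[1])<95)
    for lo,hi in((24,40),(40,50),(50,62),(62,80),(80,140),(140,160),(160,175)):
        Q=P[S&(P[...,2]>lo)&(P[...,2]<hi)]
        if len(Q): print(lo,hi,len(Q),Q.mean(0).round(1),np.round(cv2.minAreaRect(Q[:,:2].astype(np.float32))[0],1),np.round(cv2.minAreaRect(Q[:,:2].astype(np.float32))[1:][0],0),cv2.minAreaRect(Q[:,:2].astype(np.float32))[2])
    x,y,w,h=r[1]; M=np.zeros(d.shape,bool);M[y:y+h,x:x+w]=1
    Q=P[M&(P[...,2]>28)&(P[...,2]<42)]; print("bed",len(Q),cv2.minAreaRect(Q[:,:2].astype(np.float32)))
    print("hist z",np.histogram(P[M][:,2],bins=np.arange(0,400,10))[0])
cv2.imwrite("pics/crop1.png",np.vstack(A))
E
```

```text
scene wood (822, 3) [ 535.78100364 -288.32939928   19.50001909]
((514.4139404296875, -301.41558837890625), (200.28836059570312, 120.54234313964844), 69.00690460205078)
24 40 98 [ 521.4 -285.1   31. ] [ 520.7 -302.2] [ 52. 143.] 0.4165205955505371
40 50 36 [ 519.3 -279.5   45.2] [ 518.4 -289.8] [109.  21.] 73.5224838256836
50 62 34 [ 522.4 -269.2   55.9] [ 518.5 -287.4] [105.  21.] 74.38591766357422
62 80 98 [ 509.5 -291.1   72.3] [ 510.8 -288.8] [116.  26.] 67.15579986572266
80 140 99 [ 532.8 -242.8  110.3] [ 529.  -245.4] [22. 25.] 65.34471130371094
140 160 36 [ 532.8 -243.4  150.2] [ 532.2 -243.7] [14. 29.] 34.63823699951172
160 175 40 [ 528.8 -246.2  167.7] [ 528.2 -247.7] [22. 23.] 67.4825668334961
bed 1345 ((561.2789916992188, 109.63670349121094), (349.6451110839844, 112.9422836303711), 76.00553894042969)
hist z [6557  461  250 1220  212  100  109  113  114  116  123  122  132  196
  211  132  123   70   84   71   84   84  107  168  172  166  175  179
  787  111  363   62  195  137    5    0    0    0    0]
side wood (882, 3) [ 489.09607566 -271.1351026    17.76466167]
((509.676
[... 251 characters left out ...]
0 62 76 [ 505.5 -272.5   56.4] [ 500.8 -277.8] [107.  23.] 56.980224609375
62 80 170 [ 504.8 -284.1   70.8] [ 507.2 -283.2] [110.  26.] 65.47608184814453
80 140 124 [ 523.2 -237.4  109.9] [ 524.3 -236.5] [30. 21.] 17.81510353088379
140 160 49 [ 522.8 -237.8  149.4] [ 526.  -243.4] [22. 29.] 64.7918701171875
160 175 50 [ 526.  -242.5  166.6] [ 526.1 -243.5] [23. 27.] 61.9560432434082
bed 1957 ((608.3573608398438, -4.018646240234375), (268.84796142578125, 599.1572265625), 21.413192749023438)
hist z [6043  768  337 1817  343  177  213  137  147  153  151  150  155  286
  224  191  122   99   97  101  108  104  151  243  231  239  251  266
 1026  147  456   99  239  175    0    0    0    0    0]
```

View pics/crop1.png

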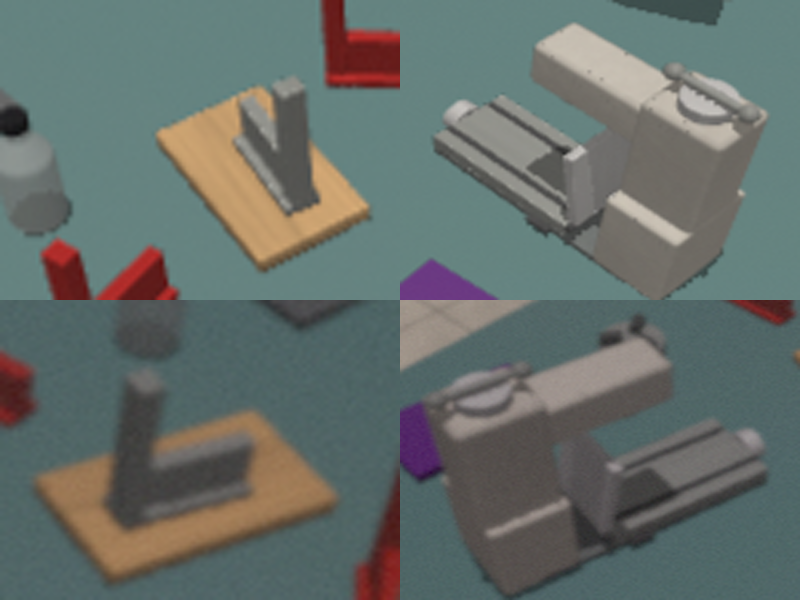

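The crop shows the grey square upright on the wooden board, its upright towards +y. The plate leans over the bed under the head. Next come the mill axes.

```bash
python3 - <<'E'
from h import *
C=[]
for n,(x,y,w,h) in(("scene",(240,165,130,120)),("side",(130,160,150,140))):
    z=np.load(n+"0.npz"); d=z["d"]; c={k:z[k] for k in("f","cx","cy","T")}
    P=cloud(d,c); M=np.zeros(d.shape,bool);M[y:y+h,x:x+w]=1
    for nm,lo,hi in(("head",276,294),("col",300,312),("bed",32,40)):
        m=(M&(P[...,2]>lo)&(P[...,2]<hi)).astype(np.uint8)
        k,lab,st,_=cv2.connectedComponentsWithStats(m)
        i=1+np.argmax(st[1:,4]); Q=P[lab==i]; rc=cv2.minAreaRect(Q[:,:2].astype(np.float32))
        print(n,nm,len(Q),np.median(Q[:,2]).round(1),np.round(rc[0],1),np.round(rc[1],1),round(rc[2],1), np.round(cv2.boxPoints(rc)).tolist())
    Q=P[M];Q=Q[np.isfinite(Q[:,0])];C.append(Q)
np.savez("mill.npz",a=C[0],b=C[1])
E
```

```text
scene head 904 285.7 [579.9 169.9] [225.2  68.4] 76.8 [[521.0, 68.0], [587.0, 52.0], [639.0, 272.0], [572.0, 287.0]]
scene col 358 305.1 [593.2 235.3] [88.9 74.1] 78.9 [[548.0, 199.0], [621.0, 185.0], [638.0, 272.0], [565.0, 286.0]]
scene bed 1096 36.5 [546.8  52.1] [230.8 112.7] 75.9 [[464.0, -46.0], [573.0, -74.0], [630.0, 150.0], [520.0, 178.0]]
side head 1200 284.7 [569.8 176.4] [223.8  67.3] 78.1 [[514.0, 74.0], [580.0, 60.0], [626.0, 279.0], [560.0, 293.0]]
side col 447 304.6 [577.8 243. ] [87.3 54.6] 75.0 [[540.0, 208.0], [593.0, 194.0], [615.0, 278.0], [563.0, 292.0]]
side bed 1599 35.3 [543.8  49.5] [218.8 113.8] 75.6 [[462.0, -42.0], [572.0, -71.0], [626.0, 141.0], [516.0, 170.0]]
```

```bash
python3 - <<'E'
from h import *
z=np.load("mill.npz"); a=np.radians(76.3); O=np.array([572,156.])
u=np.array([np.cos(a),np.sin(a)]); v=np.array([-u[1],u[0]])
for n in"ab":
    Q=z[n]; X=(Q[:,:2]-O)@u; Y=(Q[:,:2]-O)@v; Z=Q[:,2]
    m=(Z>30)&(Z<41)&(abs(Y)<70)&(X<10)&(X>-190); p=np.percentile
    for lo in range(-180,0,40):
        k=m&(X>lo)&(X<lo+40); print(n,"bed y",lo,p(Y[k],[1,99]).round(1),k.sum())
    k=m&(abs(Y)<45)
    m2=(Z>30)&(Z<41)&(abs(Y)<30); print("bed x",p(X[m2],[1,3,97,99]).round(1))
    h=(Z>279)&(Z<290)&(abs(Y)<45)&(X<35)
    for lo in(-90,-50,-10): k=h&(X>lo)&(X<lo+40); print("head y",p(Y[k],[1,99]).round(1))
    print("head x min",p(X[h],[0.5,2]).round(1))
    c=(Z>100)&(Z<270)&(X>35)&(abs(Y)<60); print("col x",p(X[c],[1,99]).round(1),"y",p(Y[c],[1,99]).round(1))
    L=(Z>45)&(Z<163)&(X>-70)&(X<30)&(abs(Y)<60)
    for lo in range(45,165,15):
        k=L&(Z>=lo)&(Z<lo+15); 
        if k.sum(): print("leaf z",lo,k.sum(),"x",p(X[k],[2,50,98]).round(1),"y",p(Y[k],[2,98]).round(1))
E
```

```text
a bed y -180 [-54.6  55.6] 289
a bed y -140 [-53.2  54.1] 291
a bed y -100 [-54.4  54. ] 264
a bed y -60 [-55.1   1.3] 137
a bed y -20 [-57.3  -9. ] 39
bed x [-218.1 -209.     7.   126.5]
head y [-28.8  28.3]
head y [-29.4  27.6]
head y [-29.6  27.9]
head x min [-95.2 -92.4]
col x [ 39.9 127.2] y [-54.7  43.7]
leaf z 45 48 x [-4.3  4.6  7.9] y [-50.2  18.9]
leaf z 60 55 x [-6.5  3.2  6.2] y [-49.3  22.3]
leaf z 75 62 x [-8.7  0.3  3.4] y [-50.1  27.7]
leaf z 90 69 x [-10.8  -2.3   0.9] y [-49.1  30.5]
leaf z 105 66 x [-12.3  -4.6  -1.9] y [-48.3  34. ]
leaf z 120 74 x [-18.   -7.3  -3.9] y [-49.6  36.2]
leaf z 135 71 x [-19.7  -9.8  -6.8] y [-49.8  27.2]
leaf z 150 101 x [-23.8 -14.7  -9.9] y [-49.4  16. ]
b bed y -180 [-51.6  57. ] 384
b bed y -140 [-52.2  57.1] 403
b bed y -100 [-52.1  57.3] 414
b bed y -60 [-16.3  57.9] 246
b bed y -20 [13.6 59.2] 52
bed x [-213.7 -203.7  -24.2  129.8]
head y [-24.3  32.4]
head y [-25.  32.]
head y [-24.6  32.8]
head x min [-91.7 -89.7]
col x [ 39.6 130.5] y [-30.6  58.3]
leaf z 45 85 x [-0.1  8.8 11.5] y [-39.6  53. ]
leaf z 60 78 x [-4.   6.3  8.6] y [-43.8  52.2]
leaf z 75 86 x [-5.3  3.8  6. ] y [-43.2  52.9]
leaf z 90 88 x [-8.4  1.2  3.6] y [-47.   52.6]
leaf z 105 93 x [-10.4  -1.3   1.3] y [-43.4  52.3]
leaf z 120 87 x [-13.4  -3.8  -1. ] y [-37.   53.4]
leaf z 135 82 x [-16.7  -6.1  -3.6] y [-26.8  52.1]
leaf z 150 133 x [-20.5 -12.1  -6.9] y [-17.   51.3]
```

```bash
cat >> h.py <<'E'
def tool(az,L):
    a,l=np.radians([az,L]); u=np.array([np.cos(a),np.sin(a),0]); k=np.array([0,0,1.])
    x=np.cos(l)*u+np.sin(l)*k; z=np.sin(l)*u-np.cos(l)*k
    return np.stack([x,np.cross(z,x),z],1)
def todo(p,Rt):
    s=robot.observe(); Rc=R.from_quat(s["eef_rot"]).as_matrix(); d=np.array(p)-s["position"]
    print("t",round(s["time"],2),"pos",s["position"].round(1),"F",s["ft_force"].round(1),"open",round(s["opening"],1))
    print("shift cm now axes",(Rc.T@d/10).round(2),"after turn",(Rt.T@d/10).round(2),"turn deg",np.degrees(R.from_matrix(Rc.T@Rt).as_rotvec()).round(2))
BR=np.array([512,-299.5]); BAZ=68.5; MO=np.array([571.2,157.7]); MAZ=76.3; LEAN=40
E
python3 - <<'E'
from h import *
Rt=tool(66,LEAN); g=np.array([500.6,-304.9,56])
todo(g+8*Rt[:,2]-110*Rt[:,2],Rt)
z=np.load("scene0.npz"); im=z["im"];P=cloud(z["d"],{k:z[k] for k in("f","cx","cy","T")})
hsv=cv2.cvtColor(im,cv2.COLOR_BGR2HSV); m=((hsv[...,0]<6)&(hsv[...,1]>150)).astype(np.uint8); m[:125]=0
k,l,st,_=cv2.connectedComponentsWithStats(m)
for i in range(1,k):
    if st[i,4]>100: print(st[i],np.nanmin(P[l==i],0).round(),np.nanmax(P[l==i],0).round())
E
```

```text
t 0.1 pos [ 165.  -576.4  241.3] F [-0.3  0.3  0.1] open 85.4
shift cm now axes [ 35.52 -11.82  10.74] after turn [17.54 19.61 28.71] turn deg [ 17.36  37.34 -47.95]
[   3  125  114   52 3188] [  123. -1766.  -673.] [  559. -1315.  -139.]
[220 129  29  33 433] [ 299. -340.    2.] [ 368. -240.  157.]
[151 200  33  34 566] [ 667. -308.    1.] [ 777. -276.  154.]
```

```bash
python3 -m handwheel '[[[5,-1.7,0,0,0,0,1],[5,-1.7,0,0,0,0,1],[5,-1.7,0,0,0,0,1],[5,-1.7,0,0,0,0,1],[5,-1.7,0,0,0,0,1]]]' 100 
python3 -m handwheel '[[[5,-1.7,0,0,0,0,1],[5,-1.7,0,0,0,0,1],[0,0,0,2.48,5.33,-6.85,1],[0,0,0,2.48,5.33,-6.85,1],[0,0,0,2.48,5.33,-6.85,1]]]' 
python3 -m handwheel '[[[0,0,0,2.48,5.33,-6.85,1],[0,0,0,2.48,5.33,-6.85,1],[0,0,0,2.48,5.33,-6.85,1],[0,0,0,2.48,5.33,-6.85,1],[0,0,0,0,0,0,1]]]'
python3 - <<'E'
from h import *
im,d,c=cam("wrist"); cv2.imwrite("pics/w1.png",im); np.savez("w1.npz",im=im,d=d,**c)
Rt=tool(66,LEAN); g=np.array([500.6,-304.9,56])
todo(g+8*Rt[:,2]-100*Rt[:,2],Rt); print(robot.observe()["q"].round(2))
P=cloud(d,c); b=BR
for lo,hi in((16,22),(65,80),(80,130),(160,175)):
    k=(P[...,2]>lo)&(P[...,2]<hi)&(np.hypot(P[...,0]-b[0],P[...,1]-b[1])<120); Q=P[k]
    if len(Q)>20: rc=cv2.minAreaRect(Q[:,:2].astype(np.float32)); print(lo,len(Q),Q.mean(0).round(1),np.round(rc[0],1),np.round(rc[1],1),round(rc[2],1))
E
```

```text
time: 0.72
position: [383.1, -425.0, 241.9]
eef_rot: [0.99, 0.139, -0.0, -0.0]
ft_force: [0.6, 0.1, 0.6]
opening: 85.4
time: 1.35
position: [469.2, -365.5, 242.2]
eef_rot: [0.937, 0.313, 0.129, -0.084]
ft_force: [-0.7, -0.1, -0.2]
opening: 85.4
time: 1.98
position: [468.0, -366.5, 239.5]
eef_rot: [0.789, 0.51, 0.286, -0.188]
ft_force: [0.4, -0.1, 0.9]
opening: 85.5
t 2.02 pos [ 468.5 -366.3  240.6] F [ 0.8 -0.  -0.7] open 85.2
shift cm now axes [-6.55  0.46  9.4 ] after turn [-6.56  0.43  9.39] turn deg [-0.01  0.09 -0.23]
[-1.07  0.41  1.31  0.56  1.84 -0.61]
16 15057 [ 507.3 -319.    18.1] [ 511.9 -302.4] [199.2 119.2] 68.3
65 1579 [ 504.  -294.6   73.1] [ 504. -294.] [91.  23.6] 64.9
80 629 [ 523.1 -253.5  106.5] [ 523.2 -253.3] [ 2.4 24. ] 64.2
160 837 [ 526.4 -246.6  167.2] [ 527.4 -244.5] [21.5 23.4] 65.9
```

View pics/w1.png

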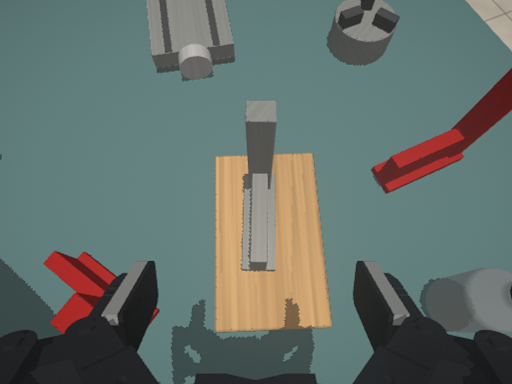

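```bash
python3 - <<'E'
from h import *
z=np.load("w1.npz"); P=cloud(z["d"],{k:z[k] for k in("f","cx","cy","T")})
Q=P[260:330,430:511].reshape(-1,3); Q=Q[Q[:,2]>20]
a=np.radians(64.8);u=np.array([np.cos(a),np.sin(a)]);v=np.array([-u[1],u[0]])
D=Q[:,:2]-[499.7,-303]; print("oil rel grip: u",np.percentile(D@u,[2,98]).round(),"v",np.percentile(D@v,[2,98]).round(),"z",np.percentile(Q[:,2],[2,98]).round())
Rt=tool(64.8,LEAN); g=np.array([499.7,-303,56]); todo(g+8*Rt[:,2],Rt)
E
```

```text
oil rel grip: u [-89. -40.] v [-208.  -55.] z [ 24. 282.]
t 2.02 pos [ 468.5 -366.3  240.6] F [ 0.8 -0.  -0.7] open 85.2
shift cm now axes [-6.43  0.32 19.49] after turn [-6.46  0.13 19.48] turn deg [-0.78  0.09  0.69]
```

```bash
python3 -m handwheel '[[[0,0,0,-0.8,0.1,0.7,1],[-3.2,0.1,0,0,0,0,1],[-3.2,0,3,0,0,0,1],[0,0,4,0,0,0,1],[0,0,4,0,0,0,1]]]' 
python3 - <<'E'
from h import *
Rt=tool(64.8,LEAN); g=np.array([499.7,-303,56]); todo(g+8*Rt[:,2],Rt)
E
python3 -m handwheel '[[[0,0,3,0,0,0,1],[0,0,2,0,0,0,1],[0,0,0,0,0,0,1]]]' 
python3 - <<'E'
from h import *
Rt=tool(64.8,LEAN); g=np.array([499.7,-303,56]); todo(g+8*Rt[:,2],Rt)
E
```

```text
time: 2.65
position: [479.8, -346.8, 117.0]
eef_rot: [0.793, 0.505, 0.289, -0.181]
ft_force: [-0.1, -0.1, -0.8]
opening: 84.9
t 2.65 pos [ 479.8 -346.8  117. ] F [-0.1 -0.1 -0.8] open 84.9
shift cm now axes [-0.22 -0.1   8.56] after turn [-0.24 -0.07  8.56] turn deg [0.19 0.14 0.19]
time: 3.02
position: [493.1, -316.7, 78.3]
eef_rot: [0.792, 0.505, 0.289, -0.183]
ft_force: [-0.1, -0.3, -0.3]
opening: 85.1
t 3.02 pos [ 493.1 -316.7   78.3] F [-0.1 -0.3 -0.3] open 85.1
shift cm now axes [-0.27  0.01  3.49] after turn [-0.27  0.01  3.49] turn deg [-0.02 -0.01  0.23]
```

```bash
python3 -m handwheel '[[[-0.2,0,2,0,0,0,1],[0,0,1.5,0,0,0,1],[0,0,0,0,0,0,-1],[0,0,0,0,0,0,-1],[0,0,0,0,0,0,-1]]]' 100
python3 -m handwheel '[[[0,0,0,0,0,0,-1],[0,0,0,0,0,0,-1],[0,0,0,0,0,0,-1]]]'
python3 - <<'E'
from h import *
im,d,c=cam("wrist"); cv2.imwrite("pics/w2.png",im)
Rt=tool(64.8,LEAN); g=np.array([499.7,-303,56]); todo(g+8*Rt[:,2],Rt)
E
```

```text
time: 3.65
position: [502.2, -299.7, 51.0]
eef_rot: [0.793, 0.505, 0.29, -0.182]
ft_force: [0.3, -0.0, 0.1]
opening: 32.2
time: 4.03
position: [502.2, -299.8, 51.1]
eef_rot: [0.793, 0.505, 0.29, -0.182]
ft_force: [-2.3, -3.3, 5.3]
opening: 14.7
t 4.08 pos [ 502.2 -299.8   51.1] F [-2.7 -2.7  5.7] open 15.1
shift cm now axes [ 0.01 -0.09  0.17] after turn [ 0.01 -0.09  0.17] turn deg [0.12 0.03 0.27]
```

View pics/w2.png

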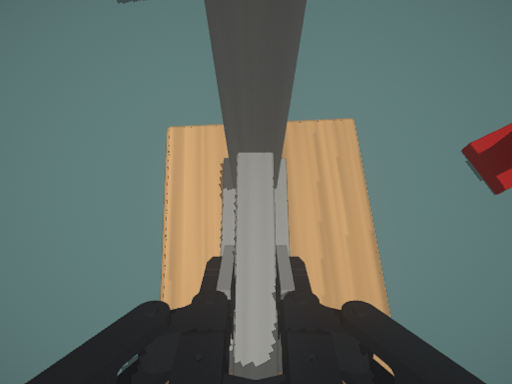

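```bash
python3 -m handwheel '[[[0.6,0,-0.8,0,0,0,-1],[2,0,-2.4,0,0,0,-1],[2.6,0,-3,0,0,0,-1],[2.6,0,-3,0,0,0,-1],[0,0,0,3.7,0,-4.4,-1]]]' 120
python3 -m handwheel '[[[0,0,0,3.7,0,-4.4,-1],[0,0,0,0,0,0,-1]]]'
cat >> h.py <<'E'
MU=np.array([np.cos(np.radians(MAZ)),np.sin(np.radians(MAZ))]); MV=np.array([-MU[1],MU[0]])
def mill(x,z,y=0):  # toe in mill frame, height of foot above bed -> TCP
    p=MO+(x-71)*MU+y*MV; return np.array([p[0],p[1],35+33.1+z])
E
python3 - <<'E'
from h import *
im,d,c=cam("wrist"); P=cloud(d,c); s=robot.observe(); Rc=R.from_quat(s["eef_rot"]).as_matrix()
Rt=tool(MAZ,LEAN); todo(mill(-110,60),Rt)
# square attitude in hand: upright back face & web top, in tool-azimuth frame
u=Rc[:,0]*1;u[2]=0;u/=np.linalg.norm(u);v=np.array([-u[1],u[0],0]);print("az",np.degrees(np.arctan2(u[1],u[0])))
D=P-s["position"];X=D@u;Y=D@v;Z=D[...,2]
for lo in range(25,115,15):
    k=(Z>lo)&(Z<lo+15)&(abs(Y)<14)&(X>40)&(X<80)
    if k.sum()>10: print(lo,k.sum(),X[k].mean().round(2),np.percentile(Y[k],[3,97]).round(1))
for lo in range(0,50,10):
    k=(X>lo)&(X<lo+10)&(abs(Y)<6)&(Z<35)&(Z>5)
    if k.sum()>10: print("web",lo,np.median(Z[k]).round(2),np.percentile(Y[(X>lo)&(X<lo+10)&(abs(Y)<12)&(abs(Z-np.median(Z[k]))<2)],[3,97]).round(1))
E
```

```text
time: 4.7
position: [502.6, -299.6, 175.1]
eef_rot: [0.766, 0.546, 0.28, -0.194]
ft_force: [-0.0, -0.3, -5.3]
opening: 14.5
time: 4.95
position: [502.3, -297.9, 170.4]
eef_rot: [0.738, 0.582, 0.269, -0.211]
ft_force: [-0.8, -0.5, -4.9]
opening: 14.5
t 5.0 pos [ 502.1 -297.9  170.3] F [ 0.2 -0.3 -4.6] open 14.6
shift cm now axes [18.6  -4.05 21.09] after turn [18.58 -4.08 21.1 ] turn deg [0.04 0.02 0.13]
az 76.47126526134964
25 1090 51.18 [-11.6  10.5]
40 1540 51.23 [-11.6  10.6]
55 2169 51.28 [-11.7  10.6]
70 3232 51.34 [-11.6  10.6]
85 3674 51.38 [-11.6  10.6]
web 0 22.14 [-8.3  6.7]
web 10 22.1 [-8.2  6.8]
web 20 22.02 [-8.2  6.7]
web 30 22.08 [-8.1  6.9]
web 40 22.03 [-7.9  6.8]
```

```bash
python3 -m handwheel '[[[1.5,-0.4,1.7,0,0,0,-1],[3.1,-0.7,3.5,0,0,0,-1],[3.1,-0.7,3.5,0,0,0,-1],[3.1,-0.7,3.5,0,0,0,-1],[3.1,-0.7,3.5,0,0,0,-1]]]'
python3 -m handwheel '[[[3.1,-0.7,3.5,0,0,0,-1],[1.6,-0.2,1.8,0,0,0,-1],[0,0,0,0,0,0,-1],[0,0,0,0,0,0,-1]]]'
python3 - <<'E'
from h import *
for n in("side","scene"):
  im,d,c=cam(n); np.savez(n+"1.npz",im=im,d=d,**c); 
  x,y,w,h=dict(side=(130,130,170,170),scene=(200,120,170,170))[n]; cv2.imwrite(f"pics/{n}1.png",cv2.resize(im[y:y+h,x:x+w],(500,500),interpolation=cv2.INTER_CUBIC))
im,d,c=cam("wrist"); np.savez("w3.npz",im=im,d=d,**c); cv2.imwrite("pics/w3.png",im)
Rt=tool(MAZ,LEAN); todo(mill(-110,10),Rt); print(robot.observe()["q"].round(2))
P=cloud(d,c); D=P-np.append(MO,35);X=D[...,:2]@MU;Y=D[...,:2]@MV;Z=D[...,2]
for lo in range(-100,0,20):
    k=(X>lo)&(X<lo+20)&(abs(Z)<4)&(abs(Y)<75)
    if k.sum()>30: print("bed y",lo,np.percentile(Y[k],[1,99]).round(1),np.median(Z[k]).round(1))
for lo in range(10,130,15):
    k=(Z>lo)&(Z<lo+15)&(X>-45)&(X<12)&(abs(Y)<60)
    if k.sum()>30: print("leaf",lo,np.percentile(X[k],[5,50,95]).round(1),np.percentile(Y[k],[1,99]).round(1))
k=(Z>180)&(Z<190)&(abs(Y)<45)&(X<0)
if k.sum()>30: print("head",np.percentile(X[k],[1,50]).round(1))
E
```

```text
time: 5.62
position: [519.0, -87.7, 139.3]
eef_rot: [0.739, 0.581, 0.269, -0.21]
ft_force: [0.9, 0.9, -5.0]
opening: 14.7
time: 6.12
position: [527.0, -19.4, 129.4]
eef_rot: [0.738, 0.581, 0.269, -0.21]
ft_force: [0.4, -0.7, -5.5]
opening: 15.1
t 6.28 pos [527.4 -20.1 129.6] F [ 1.5  0.4 -5. ] open 14.6
shift cm now axes [-3.15  0.03  4.08] after turn [-3.15  0.04  4.08] turn deg [0.13 0.05 0.17]
[-0.57  0.13  1.86  0.66  1.44 -0.52]
bed y -100 [-54.2  54.2] 0.3
bed y -80 [-54.1  54.3] 0.3
bed y -60 [-54.1  54.3] 0.2
bed y -40 [-54.1  54.6] 0.3
bed y -20 [-54.2  54.6] 0.2
leaf 10 [-5.8 -4.5 -3.1] [-49.2  49.5]
leaf 25 [-8.4 -7.2 -5.9] [-48.9  49.7]
leaf 40 [-10.8  -9.5  -8.2] [-49.1  49.5]
leaf 55 [-13.5 -12.  -10.6] [-49.3  49.6]
leaf 70 [-16.  -14.5 -13.2] [-49.   49.6]
leaf 85 [-18.3 -16.7 -15.6] [-48.9  49.7]
head [-132.9 -131.7]
```

View pics/w3.png

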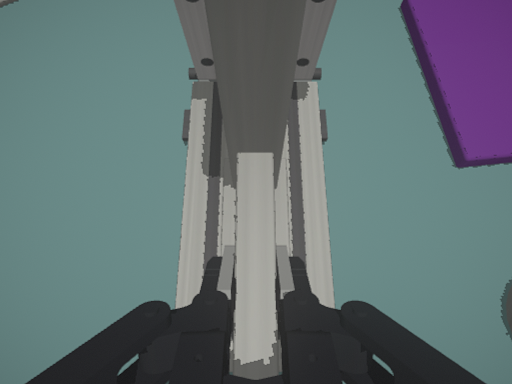

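View pics/side1.png

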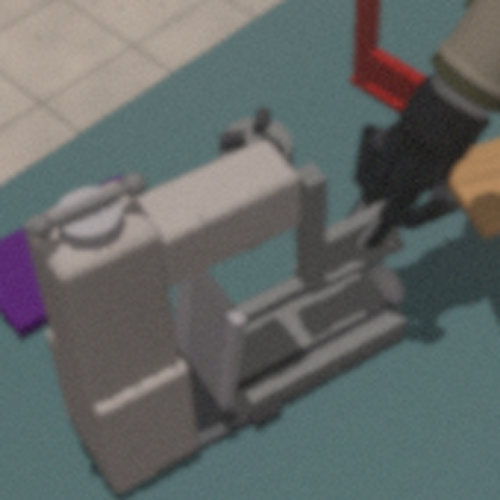

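```bash
python3 -m handwheel '[[[-1.55,0,2.05,0,0,0,-1],[-1.6,0,2.05,0,0,0,-1],[1.4,0,1.1,0,0,0,-1],[2.1,0,1.8,0,0,0,-1],[1.5,0,1.3,0,0,0,-1]]]'
python3 -m handwheel '[[[0.75,0,0.6,0,0,0,-1],[0,0,0,0,0,0,-1],[-0.4,0,0.45,0,0,0,-1],[0,0,0,0,0,0,-1]]]'
python3 - <<'E'
from h import *
Rt=tool(MAZ,LEAN); todo(mill(-36,0),Rt)
E
```

```text
time: 6.9
position: [544.1, 47.7, 78.9]
eef_rot: [0.738, 0.582, 0.27, -0.21]
ft_force: [0.8, -0.4, -5.3]
opening: 14.5
time: 7.4
position: [545.0, 55.2, 71.2]
eef_rot: [0.738, 0.582, 0.269, -0.21]
ft_force: [0.1, 0.8, -4.9]
opening: 14.3
t 7.4 pos [545.   55.2  71.2] F [ 0.1  0.8 -4.9] open 14.3
shift cm now axes [-0.29  0.12  0.16] after turn [-0.29  0.12  0.16] turn deg [0.03 0.05 0.16]
```

```bash
python3 -m handwheel '[[[-0.13,0.1,0.15,0,0,0,-1],[-0.07,0,0.08,0,0,0,-1],[0,0,0,0,0,0,-1]]]'
python3 -m handwheel '[[[-0.07,0,0.08,0,0,0,-1],[0,0,0,0,0,0,-1]]]'
python3 -m handwheel '[[[-0.07,0,0.08,0,0,0,-1],[0,0,0,0,0,0,-1]]]'
python3 - <<'E'
from h import *
Rt=tool(MAZ,LEAN); todo(mill(-36,0),Rt)
E
```

```text
time: 7.78
position: [546.4, 55.3, 68.8]
eef_rot: [0.738, 0.582, 0.269, -0.21]
ft_force: [0.2, -0.1, -4.0]
opening: 14.4
time: 8.02
position: [546.6, 55.3, 68.2]
eef_rot: [0.738, 0.582, 0.27, -0.21]
ft_force: [-0.8, -1.7, -2.1]
opening: 14.7
time: 8.28
position: [546.8, 55.4, 68.1]
eef_rot: [0.738, 0.582, 0.27, -0.21]
ft_force: [-6.0, -3.4, 8.1]
opening: 14.6
t 8.28 pos [546.8  55.4  68.1] F [-6.  -3.4  8.1] open 14.6
shift cm now axes [-0.14 -0.06 -0.11] after turn [-0.14 -0.06 -0.11] turn deg [ 0.07 -0.03  0.29]
```

```bash
python3 -m handwheel '[[[-0.03,0,0.04,0,0,0,-1],[0.31,0,0.26,0,0,0,-1],[0.31,0,0.26,0,0,0,-1],[0.31,0,0.26,0,0,0,-1],[0,0,0,0,0,0,-1]]]'
python3 -m handwheel '[[[0.31,0,0.26,0,0,0,-1],[0.31,0,0.26,0,0,0,-1],[0.31,0,0.26,0,0,0,-1],[0,0,0,0,0,0,-1]]]'
python3 - <<'E'
from h import *
Rt=tool(MAZ,LEAN); todo(mill(-1.6,0),Rt)
E
```

```text
time: 8.9
position: [551.2, 66.7, 68.2]
eef_rot: [0.738, 0.582, 0.271, -0.209]
ft_force: [1.1, -2.5, 6.4]
opening: 14.6
time: 9.4
position: [554.2, 78.1, 68.2]
eef_rot: [0.738, 0.582, 0.271, -0.209]
ft_force: [0.1, -4.8, 5.5]
opening: 14.3
t 9.4 pos [554.2  78.1  68.2] F [ 0.1 -4.8  5.5] open 14.3
shift cm now axes [ 0.67 -0.23  0.57] after turn [ 0.67 -0.23  0.57] turn deg [0.29 0.03 0.33]
```

```bash
python3 -m handwheel '[[[0.23,-0.05,0.19,0.1,0,0.1,-1],[0.23,-0.05,0.19,0.1,0,0.1,-1],[0,0,0,0,0,0,-1]]]'
python3 -m handwheel '[[[0.11,0,0.09,0,0,0,-1],[0,0,0,0,0,0,-1]]]'
python3 -m handwheel '[[[0.08,0,0.06,0,0,0,-1],[0,0,0,0,0,0,-1]]]'
python3 - <<'E'
from h import *
Rt=tool(MAZ,LEAN); todo(mill(-1.6,0),Rt)
E
```

```text
time: 9.78
position: [554.8, 83.9, 68.1]
eef_rot: [0.739, 0.581, 0.269, -0.21]
ft_force: [1.5, -6.1, 3.9]
opening: 14.7
time: 10.02
position: [555.1, 85.1, 68.1]
eef_rot: [0.739, 0.581, 0.269, -0.21]
ft_force: [0.1, -7.5, 5.1]
opening: 14.4
time: 10.28
position: [555.3, 86.0, 68.1]
eef_rot: [0.739, 0.581, 0.269, -0.21]
ft_force: [-0.2, -8.1, 5.2]
opening: 14.5
t 10.28 pos [555.3  86.   68.1] F [-0.2 -8.1  5.2] open 14.5
shift cm now axes [ 0.06 -0.15  0.05] after turn [ 0.06 -0.15  0.06] turn deg [0.11 0.06 0.11]
```

```bash
python3 -m handwheel '[[[-0.03,0,0.04,0,0,0,-1],[0.08,0,0.06,0,0,0,-1],[0,0,0,0,0,0,-1]]]'
python3 -m handwheel '[[[0.06,0,0.05,0,0,0,-1],[0,0,0,0,0,0,-1]]]'
python3 -m handwheel '[[[0.06,0,0.05,0,0,0,-1],[0,0,0,0,0,0,-1]]]'
python3 - <<'E'
from h import *
Rt=tool(MAZ,LEAN); todo(mill(-1.6,0),Rt)
E
```

```text
time: 10.65
position: [555.6, 87.0, 68.1]
eef_rot: [0.739, 0.581, 0.269, -0.21]
ft_force: [-1.8, -9.0, 8.7]
opening: 14.4
time: 10.9
position: [555.7, 87.1, 68.1]
eef_rot: [0.739, 0.581, 0.269, -0.21]
ft_force: [-5.3, -13.6, 12.1]
opening: 14.6
time: 11.15
position: [555.7, 87.2, 68.1]
eef_rot: [0.739, 0.581, 0.269, -0.209]
ft_force: [-9.0, -19.0, 14.3]
opening: 15.0
t 11.15 pos [555.7  87.2  68.1] F [ -9.  -19.   14.3] open 15.0
shift cm now axes [-0.03 -0.17 -0.03] after turn [-0.03 -0.17 -0.03] turn deg [0.12 0.14 0.14]
```

```bash
python3 -m handwheel '[[[0,0,0,0,0,0,-1],[0,0,0,0,0,0,-1],[0,0,0,0,0,0,-1],[0,0,0,0,0,0,-1],[0,0,0,0,0,0,-1]]]'
python3 -m handwheel '[[[0,0,0,0,0,0,-1],[0,0,0,0,0,0,-1],[0,0,0,0,0,0,-1],[0,0,0,0,0,0,-1],[0,0,0,0,0,0,-1]]]'
cat > leaf.py <<'E'
from h import *
import sys
im,d,c=cam("wrist"); np.savez(sys.argv[1]+".npz",im=im,d=d,**c); cv2.imwrite("pics/"+sys.argv[1]+".png",im)
s=robot.observe();P=cloud(d,c); D=P-np.append(MO,35);X=D[...,:2]@MU;Y=D[...,:2]@MV;Z=D[...,2]
for nm,k in(("leaf",(Z>10)&(Z<118)&(X>-45)&(X<15)&(abs(Y)<47)&(abs(Y)>22)),("upright back",(Z>65)&(Z<145)&(abs(Y)<9)&(X>-60)&(X<-10))):
    if k.sum()>50:
        A=np.c_[Z[k],Y[k],np.ones(k.sum())]; w=np.linalg.lstsq(A,X[k],rcond=None)[0]; r=X[k]-A@w; g=abs(r)<2
        w=np.linalg.lstsq(A[g],X[k][g],rcond=None)[0]; print(nm,k.sum(),"slopes dz,dy",w[:2].round(4),"x0",w[2].round(2),"Z",np.percentile(Z[k],[1,99]).round())
for lo in(-55,-35,-75):
    k=(X>lo)&(X<lo+15)&(abs(Y)<7)&(Z>40)&(Z<70)
    if k.sum(): print("webtop",lo,np.median(Z[k]).round(2))
print("F",s["ft_force"].round(1))
E
python3 leaf.py w4
python3 - <<'E'
from h import *
im,d,c=cam("side"); cv2.imwrite("pics/side2.png",cv2.resize(im[130:300,130:300],(600,600),interpolation=cv2.INTER_CUBIC))
E
```

```text
time: 11.78
position: [555.7, 87.2, 68.1]
eef_rot: [0.739, 0.581, 0.269, -0.209]
ft_force: [-9.3, -18.5, 13.9]
opening: 14.5
time: 12.4
position: [555.7, 87.2, 68.1]
eef_rot: [0.739, 0.581, 0.269, -0.209]
ft_force: [-8.9, -19.6, 13.7]
opening: 14.6
leaf 20156 slopes dz,dy [ 0.0009 -0.0033] x0 -1.36 Z [ 13. 113.]
upright back 8585 slopes dz,dy [ 0.0008 -0.005 ] x0 -21.27 Z [ 67. 129.]
webtop -55 55.18
webtop -35 55.68
webtop -75 55.19
F [ -8.9 -19.1  14.4]
```

View pics/side2.png

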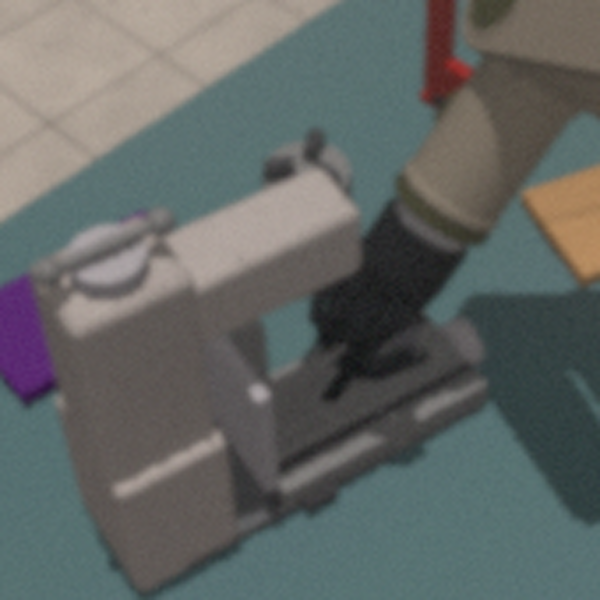

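```bash
python3 -m handwheel '[[[-0.15,0,-0.13,0,0,0,-1],[-0.3,0,-0.25,0,0,0,-1],[-0.8,0,-0.65,0,0,0,-1],[-1.55,0,-1.3,0,0,0,-1],[-1.0,0,-1.7,0,0,0,-1]]]'
python3 -m handwheel '[[[-3.1,0,-2.6,0,0,0,-1],[-3.1,0,-2.6,0,0,0,-1],[0,0,0,0,0,0,-1]]]'
python3 leaf.py w5
python3 - <<'E'
from h import *
Rt=tool(MAZ,LEAN); todo(mill(-120,60),Rt)
E
```

```text
time: 13.12
position: [539.9, 36.4, 71.9]
eef_rot: [0.738, 0.581, 0.267, -0.212]
ft_force: [-0.2, -0.7, -5.2]
opening: 14.6
time: 13.5
position: [521.4, -45.2, 71.9]
eef_rot: [0.74, 0.58, 0.268, -0.211]
ft_force: [0.5, 1.2, -4.9]
opening: 15.0
F [ 0.4  0.4 -4. ]
t 13.55 pos [521.4 -43.7  71.9] F [ 0.4  0.4 -4. ] open 14.9
shift cm now axes [ 4.87  0.06 -3.26] after turn [ 4.87  0.07 -3.25] turn deg [-0.1   0.07 -0.12]
```

```bash
python3 -m handwheel '[[[2.5,0,-3,0,0,0,-1],[2.5,0,-3,0,0,0,-1],[2.5,0,-3,0,0,0,-1],[0,0,0,0,0,0,-1]]]'
python3 leaf.py w6
python3 - <<'E'
from h import *
for n in("side","scene"):
    im,d,c=cam(n); P=cloud(d,c); D=P-np.append(MO,35);X=D[...,:2]@MU;Y=D[...,:2]@MV;Z=D[...,2]
    for lo in range(15,120,15):
        k=(Z>lo)&(Z<lo+15)&(X>-45)&(X<25)&(abs(Y)<60)
        if k.sum()>5: print(n,lo,k.sum(),np.percentile(X[k],[5,50,95]).round(1))
# square attitude in hand
Rt=tool(BAZ,LEAN); a=np.radians(BAZ); u=np.array([np.cos(a),np.sin(a)])
p=np.array([512,-301.3])-16*u; todo([p[0],p[1],18+33+80],Rt)
E
```

```text
time: 14.05
position: [523.4, -42.7, 192.4]
eef_rot: [0.738, 0.582, 0.269, -0.21]
ft_force: [-0.2, -0.0, -5.7]
opening: 14.8
leaf 1453 slopes dz,dy [ 0.0015 -0.0036] x0 -1.61 Z [ 11. 103.]
F [-1.1  0.3 -6.3]
side 15 51 [ 1.7 10.2 11.4]
side 30 50 [ 1.9 10.3 11.4]
side 45 56 [-0.1 10.3 11.1]
side 60 56 [ 2.8 10.3 11.2]
side 75 54 [ 2.4 10.1 11.3]
side 90 58 [ 0.2 10.5 11.3]
side 105 59 [ 1.9 10.3 11.4]
scene 15 29 [-2.2  6.6  8.2]
scene 30 42 [-0.7  6.5  7.9]
scene 45 36 [-0.4  6.6  8.1]
scene 60 44 [-1.8  6.5  7.8]
scene 75 41 [0.9 6.6 8.1]
scene 90 41 [-2.9  6.4  7.9]
scene 105 43 [0.1 6.8 8.1]
t 14.2 pos [520.9 -41.7 187.6] F [-0.1 -0.7 -3.9] open 14.9
shift cm now axes [-24.33   5.01 -13.05] after turn [-23.61   8.68 -12.43] turn deg [-5.31  0.04  5.94]
```

```bash
python3 -m handwheel '[[[-2,0.4,-1.1,0,0,0,-1],[-4,0.8,-2.1,0,0,0,-1],[-4,0.8,-2.1,0,0,0,-1],[-4,0.8,-2.1,0,0,0,-1],[-4,0.8,-2.1,0,0,0,-1]]]'
python3 -m handwheel '[[[-4,0.8,-2.1,0,0,0,-1],[-2.3,0.6,-1.4,0,0,0,-1],[0,0,0,-5.3,0,5.9,-1],[0,0,0,0,0,0,-1],[0,0,0,0,0,0,-1]]]'
python3 - <<'E'
from h import *
im,d,c=cam("wrist"); P=cloud(d,c); s=robot.observe()
a=np.radians(BAZ); u=np.array([np.cos(a),np.sin(a)]);v=np.array([-u[1],u[0]])
Rt=tool(BAZ,LEAN); p=np.array([512,-301.3])-16*u; todo([p[0],p[1],18+33],Rt)
D=P-s["position"];X=D[...,:2]@u;Y=D[...,:2]@v;Z=D[...,2]
k=(Z>35)&(Z<110)&(abs(Y)<9)&(X>40)&(X<60);w=np.polyfit(Z[k],X[k],1);print("upright back",w.round(4))
k=(X>0)&(X<45)&(abs(Y)<6)&(Z<35)&(Z>5);w=np.polyfit(X[k],Z[k],1);print("web",w.round(4))
hsv=cv2.cvtColor(im,cv2.COLOR_BGR2HSV)
k=(hsv[...,0]>8)&(hsv[...,0]<25)&(hsv[...,1]>100)&(abs(P[...,2]-18)<4); rc=cv2.minAreaRect(P[k][:,:2].astype(np.float32)); print(rc)
E
```

```text
time: 14.82
position: [509.0, -246.2, 144.2]
eef_rot: [0.739, 0.58, 0.268, -0.213]
ft_force: [0.2, -0.4, -4.7]
opening: 14.5
time: 15.45
position: [506.6, -316.4, 132.5]
eef_rot: [0.776, 0.53, 0.283, -0.192]
ft_force: [0.2, 0.3, -5.1]
opening: 14.4
t 15.5 pos [ 507.1 -316.5  133. ] F [ 0.2 -0.5 -4.9] open 14.5
shift cm now axes [-5.27 -0.13  6.28] after turn [-5.28 -0.1   6.28] turn deg [0.06 0.04 0.23]
upright back [2.50000e-03 5.09511e+01]
web [-6.00000e-04  2.15236e+01]
((516.6116333007812, -289.052734375), (170.54856872558594, 118.64562225341797), 68.3460922241211)
```

```bash
python3 -m handwheel '[[[-1.8,0,2.15,0,0,0,-1],[-1.8,-0.1,2.15,0,0,0.1,-1],[-1.2,0,1.4,0,0,0.1,-1],[0,0,0,0,0,0,-1]]]'
python3 -m handwheel '[[[-0.13,0,0.15,0,0,0,-1],[0,0,0,0,0,0,-1]]]'
python3 -m handwheel '[[[-0.13,0,0.15,0,0,0,-1],[0,0,0,0,0,0,-1]]]'
python3 -m handwheel '[[[-0.09,0,0.11,0,0,0,-1],[0,0,0,0,0,0,-1]]]'
```

```text
time: 16.0
position: [505.1, -314.6, 55.5]
eef_rot: [0.777, 0.527, 0.283, -0.194]
ft_force: [0.6, 0.4, -4.7]
opening: 14.4
time: 16.25
position: [506.8, -317.1, 57.6]
eef_rot: [0.777, 0.528, 0.283, -0.191]
ft_force: [-0.3, -0.3, -5.6]
opening: 14.3
time: 16.5
position: [506.4, -316.7, 54.9]
eef_rot: [0.777, 0.528, 0.283, -0.191]
ft_force: [-0.7, 1.0, -5.5]
opening: 14.5
time: 16.75
position: [506.2, -316.4, 53.1]
eef_rot: [0.777, 0.528, 0.283, -0.192]
ft_force: [-0.2, -0.6, -5.0]
opening: 14.5
```

```bash
python3 -m handwheel '[[[-0.07,0,0.08,0,0,0,-1],[0,0,0,0,0,0,-1]]]'
python3 -m handwheel '[[[-0.04,0,0.05,0,0,0,-1],[0,0,0,0,0,0,-1]]]'
python3 -m handwheel '[[[-0.04,0,0.05,0,0,0,-1],[0,0,0,0,0,0,-1]]]'
```

```text
time: 17.0
position: [506.3, -316.4, 52.0]
eef_rot: [0.777, 0.528, 0.283, -0.192]
ft_force: [-0.3, 0.2, -4.4]
opening: 14.8
time: 17.25
position: [506.3, -316.4, 51.4]
eef_rot: [0.777, 0.528, 0.283, -0.192]
ft_force: [0.3, -0.8, -4.6]
opening: 14.6
time: 17.5
position: [506.3, -316.5, 51.2]
eef_rot: [0.777, 0.528, 0.283, -0.192]
ft_force: [-1.6, 0.1, -1.7]
opening: 14.1
```

```bash
python3 -m handwheel '[[[-0.02,0,0.03,0,0,0,-1],[0,0,0,0,0,0,-0.3],[0,0,0,0,0,0,0.3],[0,0,0,0,0,0,1],[0,0,0,0,0,0,1]]]'
python3 -m handwheel '[[[0,0,0,0,0,0,1],[0,0,0,0,0,0,1],[0,0,-1,0,0,0,1],[0,0,-3,0,0,0,1],[0,0,-4,0,0,0,1]]]'
python3 -m handwheel '[[[0,0,-4,0,0,0,1],[0,0,-4,0,0,0,1],[0,0,-4,0,0,0,1],[0,0,0,0,0,0,1]]]'
python3 leaf.py w7
python3 - <<'E'
from h import *
z=np.load("w7.npz"); im=z["im"]; P=cloud(z["d"],{k:z[k] for k in("f","cx","cy","T")})
hsv=cv2.cvtColor(im,cv2.COLOR_BGR2HSV)
b=np.array([512,-301.3])
k=(hsv[...,0]>8)&(hsv[...,0]<25)&(hsv[...,1]>100)&(abs(P[...,2]-18)<4); print("board",cv2.minAreaRect(P[k][:,:2].astype(np.float32)))
for lo,hi in((65,80),(160,175)):
    Q=P[(P[...,2]>lo)&(P[...,2]<hi)&(np.hypot(P[...,0]-b[0],P[...,1]-b[1])<100)]
    if len(Q)>20: print(lo,np.median(Q[:,2]).round(1),cv2.minAreaRect(Q[:,:2].astype(np.float32)))
for n in("scene","side"):
    im,d,c=cam(n); cv2.imwrite(f"pics/{n}9.png",im); z=np.load(n+"0.npz")
    P=cloud(d,c);P0=cloud(z["d"],c); D=P-np.append(MO,35);X=D[...,:2]@MU;Y=D[...,:2]@MV;Z=D[...,2]
    k=(Z>15)&(Z<115)&(X>-20)&(X<25)&(abs(Y)<60); A=np.c_[Z[k],Y[k],np.ones(k.sum())]; print(n,"leaf x med by z",[np.median(X[k&(abs(Z-q)<8)]).round(1) for q in(25,50,75,100)])
print(robot.observe()["ft_force"].round(1))
E
```

```text
time: 18.12
position: [506.4, -316.4, 50.5]
eef_rot: [0.777, 0.528, 0.283, -0.192]
ft_force: [-0.5, 0.1, -0.8]
opening: 81.8
time: 18.75
position: [486.7, -364.0, 112.2]
eef_rot: [0.777, 0.528, 0.283, -0.193]
ft_force: [-0.2, -0.7, 0.6]
opening: 85.6
time: 19.25
position: [458.5, -439.2, 207.5]
eef_rot: [0.778, 0.528, 0.283, -0.188]
ft_force: [-0.5, -1.0, 0.1]
opening: 85.5
F [-0.3  0.2  0. ]
board ((511.173828125, -302.5838623046875), (199.32777404785156, 118.35595703125), 68.43571472167969)
65 73.0 ((507.8868713378906, -310.6524353027344), (91.61688995361328, 23.81849479675293), 67.24934387207031)
160 167.8 ((528.71435546875, -260.4454040527344), (22.398643493652344, 23.93389129638672), 67.69109344482422)
scene leaf x med by z [np.float64(6.4), np.float64(6.8), np.float64(6.7), np.float64(6.4)]
side leaf x med by z [np.float64(10.1), np.float64(10.3), np.float64(10.3), np.float64(10.2)]
[-0.6 -0.2 -0.8]
```

View pics/scene9.png

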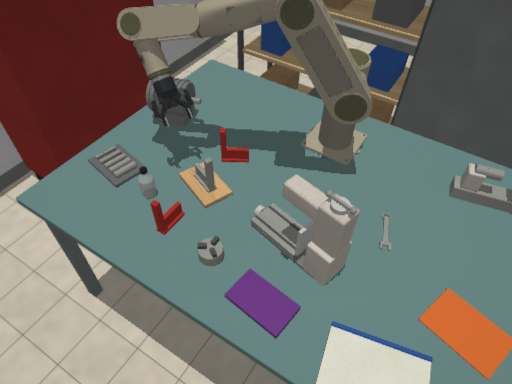

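```bash
python3 -c "
from station import robot; print(robot.job_done())"
```

```text
the job is handed in; nothing more can be done
None
```

The plate stands square and the steel square is back upright in the middle of its wooden board. I handed the job in at about 19.5 s of the 64 s allowed.

- **Squaring the plate:** I gripped the grey square by its web with the tool leaning back 40°. I lowered it onto the bed and slid it into the corner until it stopped hard, pressing about 21 N forward and 19 N down. I held it there for more than 1.2 s.
- **While pressed:** The plate's slope from vertical was 0.0009 rad. The upright's front face and the plate's face agreed to within 0.1 mm.
- **After backing off:** The first wrist check after backing off gave no plate reading, because the plate was not picked up in that picture. A higher look gave a slope of 0.0015 rad. At the end, the scene and side cameras both showed the plate vertical. They disagreed by about 3.5 mm on its absolute position, which I put down to calibration; the wrist camera was used for the fit.
- **Square on its board:** It stands upright with its top at 168 mm, about 1 mm from the board's centre and about 1° off its long axis. The gripper is open and clear of it.
- **Bystanders:** In the last scene picture, the chuck, oil bottle, wrench and red look-alikes appear where they were at the start. I judged this by eye and did not measure it.

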